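# Turn the glue wheel's valve stem to the top

### The job

The spoked wheel on the sloping gluing stand has been left with its valve stem low down: turn it, by gently pushing its spokes round with the fingertips, until the stem is at the very top of the wheel and points straight up the slope, so that the air coupling can be put on. Push only on the spokes, never on the freshly glued rim or the stem, and leave the jar, the wrench and the clamp block where they are. Take the hand away when the stem is up.

Things in the scene. Friction and masses are not known exactly. Their poses are not given: they have to be found in the camera images.
- stand: fixed stand: steel base plate 200 x 430 x 12 mm, origin at the centre of its underside; x axis level, pointing away from the robot side, y to the left seen from the robot side, z up. Round 22 mm posts with copper-coloured clamp blocks (up to 50 mm wide) rise at y = +185 and -185 mm, x = -18 mm, to bar height; they carry the bar. The back of the wheel is open
- hub (a point): centre of the wheel, in its middle plane; fixed to the stand at (0, 0, 130) mm, axes like the stand's. The wheel leans back 54 degrees (0.95 rad) from upright: its axle points towards the robot side and 54 degrees upward, along (-0.582, 0, 0.813) in the stand's frame; 'up the wheel' (up the slope) is (0.813, 0, 0.582)
- bar (a point): middle of the level aluminium bar, 360 mm long, across the FRONT of the wheel; it fills 24 to 38 mm in front of the wheel's middle plane and 11 mm above and below the axle (along the wheel). Fingers from the front enter above it (or below it), so one sweep carries a spoke only about 120 degrees: then take the next spoke
- wheel (a joint): turn of the wheel about its axle, rad: 0 or a whole turn (6.283) with the stem at the top, growing clockwise seen from the robot side; starts between 2.2 and 4.08 (stem low). It turns both ways past the top, with a drag of about 0.1 N m (1.4 N on a spoke at 70 mm radius), and stays where it is left, without coasting
- stem_tip (a point): outer end of the valve stem, a 10 to 14 mm thick brass rod with a black cap that stands straight out of the rim, 155 mm from the wheel's centre, in its middle plane
- spokes: five dark steel spokes, square bars 12 x 12 mm, from the hub (22 mm radius, 32 mm thick) to the rim's inside, 72 degrees apart; the stem lies midway between two: spokes at 36, 108, 180, 252 and 324 degrees from the stem. Origin at the wheel's centre; own x along the axle away from the robot side, own z towards the stem
- rim: dark steel rim: inside radius 104 mm, outside 125 mm over its lips, 28 mm wide; its own z axis runs along the axle; origin 12 mm in front of the wheel's centre on the axle. Not to be pushed on
- stem: the valve stem on the rim; origin at the wheel's centre, own z along the stem outwards. Not to be pushed on
- jar: loose white jar with black cap, 56 mm diameter, 75 mm tall, standing beside the stand; origin under its centre; to be left alone
- wrench: loose steel wrench, 160 mm long along its own x axis, lying flat beside the right-hand end of the stand; to be left alone
- clamp_block: loose copper-coloured block 40 x 50 x 34 mm with an 18 mm steel knob on top (51 mm tall in all), behind the stand; origin under its centre; to be left alone

How it is judged:
At the end, for the whole second after the job is handed in: the stem's tip is at the top of the wheel, within 18 mm to either side of the middle (about 6.5 degrees), the wheel is at rest and the hand is off it (y of stem_tip in the frame of stand between -0.018 and 0.018 m and height (world z) of stem_tip above 0.19 m and velocity of joint wheel between -0.05 and 0.05 rad/s); the robot touches nothing.
It fails at once if the robot pushes on the glued rim (more than 4 N) (contact force between any of the arm, the fingers and rim above 4 N).
It fails at once if the robot pushes on the valve stem (more than 4 N) (contact force between any of the arm, the fingers and stem above 4 N).
It fails at once if the spokes are forced or clamped instead of gently pushed (more than 60 N) (contact force between the fingers and spokes above 60 N).
It fails at once if the jar, the wrench or the clamp block is moved or lifted by more than 30 mm (distance of any of jar, wrench, clamp_block from where it was at the start of the episode above 0.03 m).
It also fails if it takes over 54 s, if anything falls off the work surface, if the arm or the gripper's body presses on something with over 40 N, if the wrist force passes 120 N, or if a joint passes its speed limit or range.

### The arm

A 6-joint arm with a two-finger parallel gripper is mounted at the origin on the work surface. World frame = base frame: x ahead of the robot, y to its left, z up, the work surface at z = 0. Lengths are in m, angles in rad, forces in N, time in s.
With the tool pointing down it reaches from about 0.375 to 0.9 m from the base axis. Payload 3.1 kg.
Tool frame: the origin (TCP) lies midway between the tips of the shut fingers; the grasp point (between the pads) lies 19 mm behind it (grip_depth is the distance from the TCP to the grasp point, in m); y points along the fingers, z is the direction in which the jaws open and shut, and the axes are right-handed (so a half turn about y gives the same grasp; the last joint's range is limited). The gripper opens to 85 mm and grips with 20 to 120 N. Pads are 22 mm wide; open, the fingers measure 114 mm over their backs; the gripper's body (76 mm by 85 mm) begins 54 mm behind the grasp point. The pads swing forward as they close: fully open they stand 13 mm farther back than shut.
Start: joints at [-1.522, 0.527, 1.433, -0, 1.181, -0.178], TCP at [0.141, -0.609, 0.231] pointing down, gripper open.
Joint ranges: [-3.08, 3.08], [-0.75, 2.2], [0.22, 2.44], [-1.43, 4.57], [0, 2.65], [-2.85, 2.85]. Speed limits (rad/s): [2.79, 2.79, 3.14, 3.14, 3.14, 3.14].

### API

Orientations are given as a unit quaternion [x, y, z, w].
In Python, from station import sense, snapshot, camera_model, sign_off, grip_depth gives the robot as it stands.
- The arm moves only by the tool play_rows, never from a script. Its argument "deltas" is a list of rows, each a list of 6 numbers: the shift along the tool's x, y, z in m, then the turn, a rotation vector about the tool's x, y, z in rad. A call has 1 to 12 rows; each row is the pose to reach, as a shift and turn from the pose commanded when the call began, along the tool's axes at that moment; what a row does not reach only later rows make up. A row lasts 1/10 s, in which the tool goes at most 50 mm and 8.59 degrees, less where a joint would pass 70% of its speed; a pose out of reach is approached as far as the arm can. A call with a gripper value outside its range is refused whole. "gripper" is the finger opening in m, from 0 to 0.0854, set as the call begins (left out, the last holds). The fingers move at their own pace and stop on an object; "force" is the grip in N (left out, the last holds). Time passes only in rows, so rows that repeat a pose let the fingers close. It gives the time, the measured TCP pose, the force and the opening at its end, in the units of the state.
- sense(): the state, without advancing time (a new reading comes with each control period).
- snapshot(name): name is "scene" or "top"; returns the picture (480x640x3 uint8, red, green, blue); there is no depth.
- camera_model(name): a dict with "fx", "fy", "cx", "cy" (pixels), "distortion" ([k1, k2, p1, p2, k3] as OpenCV has them; the pictures are not rectified), "camera_from_world" (4x4, takes a point from world to camera coordinates). Camera axes: x right, y up, looking along -z (the intrinsics and any distortion apply to the point x, -y, -z); pixel columns grow to the right and rows downward; lengths in m; the calibration is good to about 2 mm. A picture is of the moment at which its call begins. camera_model takes no time and is no camera call.
- sign_off(): hands the job in, once; it reports no verdict.
The state is a dict: "t": time; "q": joint angles; "qd": joint speeds; "tau": joint torques, N m; "tcp_pos": TCP position; "tool_rot": TCP orientation; "force": force on the tool from outside, world axes, zero at the start; "ft_torque": the same for the moment, N m; "finger_gap": opening from 0.0 (shut) to 1.0 (fully open).
Only numpy, scipy, OpenCV 4.12 (cv2) and the standard library are available. Lean on these libraries where they do the work, as an engineer would, in place of code of your own. Each camera call takes 0.05 s, during which the arm holds its last target.

## Working session

There is one attempt and no reset: what is moved stays moved. The work goes in short steps, Python scripts to look and compute and a tool call to move; the robot and the scene stay as the last step left them, time stands still between calls to the robot, and variables do not carry over. Pictures are saved under pics/ and viewed, and the job is handed in when it is done.

Besides the shell and the picture viewer there is one more tool, called after "Call:" as a command line: name --pt "numbers of a row" for each row, then --argument value for the rest. play_rows: Moves the arm, as the interface text tells. Its arguments: {"type":"object","properties":{"deltas":{"type":"array"},"gripper":{"type":"number"},"force":{"type":"number"}},"required":["deltas"]}

```bash
ls; mkdir -p pics
python3 - <<'E'
from station import *
import cv2
print(sense(), grip_depth)
for n in("scene","top"):
    im=snapshot(n); cv2.imwrite(f"pics/{n}0.png",im[:,:,::-1]); print(n,camera_model(n))
E
```

```text
pics
{'t': 0.0, 'q': array([-1.52154027e+00,  5.28453243e-01,  1.43390137e+00,  2.36262147e-05,
        1.18137894e+00, -1.78501126e-01]), 'qd': array([ 0.00034152,  0.00126459,  0.00022769,  0.00099525, -0.00054733,
        0.00026428]), 'tau': array([-8.87959095e-05, -4.42352629e+01, -1.78026223e+01, -3.99508299e-04,
        8.49931355e-03,  1.63200781e-05]), 'tcp_pos': array([ 0.14111977, -0.60813318,  0.23034184]), 'tool_rot': array([-0.0802906 ,  0.70328154, -0.70177185,  0.08040378]), 'force': array([-0.15888857, -0.3836574 ,  0.37985203]), 'ft_torque': array([-0.00715529,  0.02339874, -0.05328356]), 'finger_gap': 1.0018572961409704} 0.0187
scene {'fx': 547.9555892483762, 'fy': 547.9555892483762, 'cx': 322.34466189197855, 'cy': 235.06394270623161, 'distortion': array([-0.09131881,  0.        ,  0.        ,  0.        ,  0.        ]), 'camera_from_world': array([[ 0.53298938,  0.8460405 , -0.0117386 , -0.35191975],
       [-0.43524614,  0.28604113,  0.85366344,  0.10466348],
       [ 0.72559157, -0.44988437,  0.52069274, -1.5572992 ],
       [ 0.        ,  0.        ,  0.        ,  1.        ]])}
top {'fx': 501.7962437205849, 'fy': 501.7962437205849, 'cx': 319.15458539491135, 'cy': 243.47853495874483, 'distortion': array([0.04558358, 0.        , 0.        , 0.        , 0.        ]), 'camera_from_world': array([[ 2.09223299e-02, -9.99780805e-01, -7.73898749e-04,
         3.65920849e-03],
       [ 9.97739472e-01,  2.08301552e-02,  6.38909294e-02,
        -5.96012822e-01],
       [-6.38608044e-02, -2.10889643e-03,  9.97956587e-01,
        -1.30656780e+00],
       [ 0.00000000e+00,  0.00000000e+00,  0.00000000e+00,
         1.00000000e+00]])}
```

View pics/scene0.png

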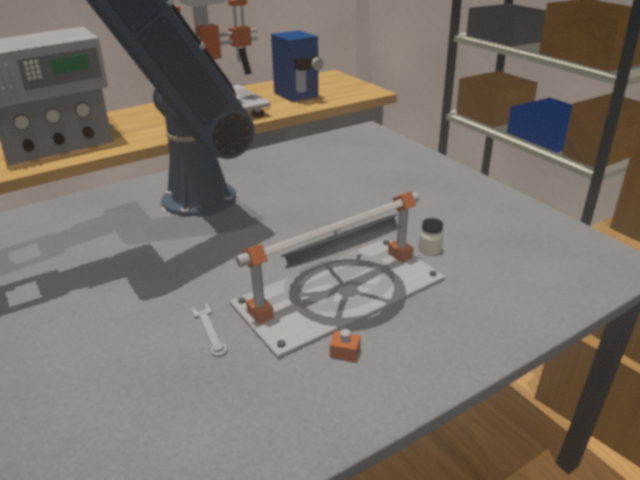

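View pics/top0.png

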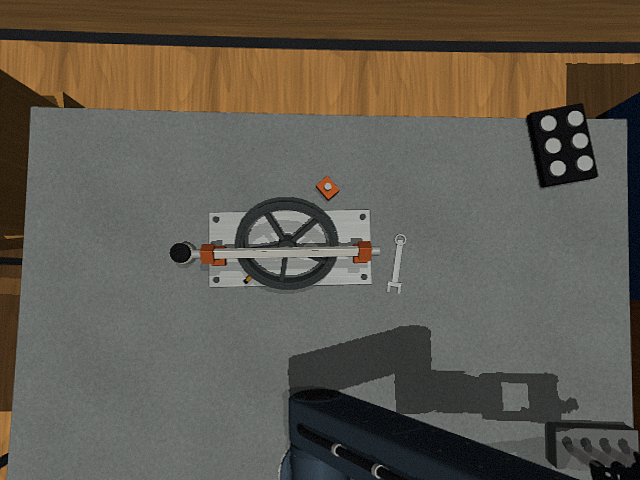

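The scene view shows the wheel almost edge-on. The top view shows the stand plate, with corners near (209,212) and (371,287), and the stem low left at about (248,279). The jar is at (181,253), the wrench at (397,265) and the clamp block at (328,187).

```bash
cat > h.py <<'E'
import numpy as np, cv2
from station import *
from scipy.spatial.transform import Rotation as R
def ray(n,px):
    m=camera_model(n);K=np.array([[m['fx'],0,m['cx']],[0,m['fy'],m['cy']],[0,0,1]])
    u=cv2.undistortPoints(np.array(px,float).reshape(-1,1,2),K,m['distortion']).reshape(-1,2)
    T=m['camera_from_world'];d=np.c_[u[:,0],-u[:,1],-np.ones(len(u))]@T[:3,:3]
    return -T[:3,:3].T@T[:3,3],d
def onplane(n,px,p0,nrm):
    o,d=ray(n,px);nrm=np.array(nrm,float);return o+d*(((np.array(p0)-o)@nrm)/(d@nrm))[:,None]
def proj(n,P):
    m=camera_model(n);K=np.array([[m['fx'],0,m['cx']],[0,m['fy'],m['cy']],[0,0,1]])
    T=m['camera_from_world'];c=np.atleast_2d(P)@T[:3,:3].T+T[:3,3]
    c=c*[1,-1,-1];return cv2.projectPoints(c,np.zeros(3),np.zeros(3),K,m['distortion'])[0].reshape(-1,2)
E
python3 - <<'E'
from h import *
im=cv2.imread("pics/top0.png")
c=im[185:300,160:420]; cv2.imwrite("pics/topcrop.png",cv2.resize(c,None,fx=3,fy=3,interpolation=cv2.INTER_CUBIC))
hsv=cv2.cvtColor(im,cv2.COLOR_BGR2HSV)
g=im.min(axis=2); print(im[220,213],im[200,213],im[285,300],im[282,225])
m=((g>150)&(hsv[...,1]<40)).astype(np.uint8); m[:,:195]=0;m[:,378:]=0;m[:195]=0;m[300:]=0
cs,_=cv2.findContours(m,0,2); p=np.vstack([c for c in cs if cv2.contourArea(c)>100]); 
box=cv2.boxPoints(cv2.minAreaRect(p)); print(box)
W=onplane("top",box,[0,0,.012],[0,0,1]);print(W,W.mean(0))
for i in range(4):print(np.linalg.norm(W[i]-W[i-1]),np.degrees(np.arctan2(*(W[i]-W[i-1])[1::-1])))
E
```

```text
[66 73 65] [104 110 106] [51 48 44] [158 159 156]
[[208.64943 212.39175]
 [369.05414 209.44855]
 [370.4088  283.2769 ]
 [210.00409 286.2201 ]]
[[ 0.67298063  0.31180378  0.012     ]
 [ 0.68990615 -0.11494688  0.012     ]
 [ 0.49381328 -0.1213685   0.012     ]
 [ 0.47740611  0.30136144  0.012     ]] [0.58352654 0.09421246 0.012     ]
0.19585309557359828 3.0562998103970207
0.4270861683365239 -87.72876056574412
0.19619799484805234 -178.12435721061132
0.42304821581775814 92.22267123237599
```

View pics/topcrop.png

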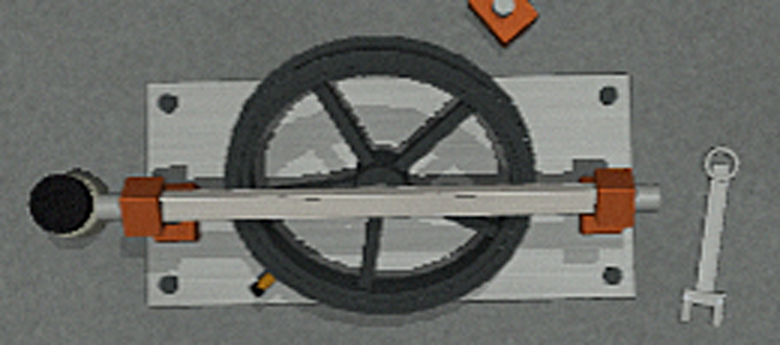

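```bash
cat >> h.py <<'E'
def stand():
    import json;s=json.load(open("stand.json"));return np.array(s['o']),s['yaw']
E0=None
def frame():
    o,y=stand();S=R.from_euler('z',y).as_matrix();hub=o+S@[0,0,.13]
    up=S@[.813,0,.582];n=S@[-.582,0,.813];lat=S@[0,1,0];return o,S,hub,up,n,lat
def wheelang(px,off=0):
    # clockwise angle from top seen from robot side, radius
    o,S,hub,up,n,lat=frame();P=onplane("top",px,hub+off*n,n)-hub
    return np.degrees(np.arctan2(-(P@lat),P@up))%360,np.hypot(P@lat,P@up)
E
python3 - <<'E'
from h import *
import json
f=lambda a:np.array(a)/3+[159.7,184.7]
W=onplane("top",f([(148,84),(629,73),(634,297),(148,305)]),[0,0,.012],[0,0,1]);c=W.mean(0)
print(W.round(4),c)
for i in range(4):print(np.linalg.norm(W[i]-W[i-1]))
d=(W[0]+W[3]-W[1]-W[2]);yaw=np.arctan2(-d[0],d[1]);print("yaw",np.degrees(yaw))
B=onplane("top",f([(167,104),(608,96),(612,275),(168,285)]),[0,0,.016],[0,0,1]);print(B.round(4),B.mean(0))
d=(B[0]+B[3]-B[1]-B[2]);yaw2=np.arctan2(-d[0],d[1]);print("yaw",np.degrees(yaw2))
json.dump(dict(o=[c[0],c[1],0],yaw=(yaw+yaw2)/2),open("stand.json","w"))
o,S,hub,up,n,lat=frame()
print("hub",hub)
print("stem",wheelang(f([(257,291)])))
print("spokes",wheelang(f([(319,88),(463,101),(369,284)])))
im=cv2.resize(cv2.imread("pics/top0.png")[185:300,160:420],None,fx=3,fy=3,interpolation=cv2.INTER_CUBIC)
sc=cv2.imread("pics/scene0.png")
t=np.linspace(0,2*np.pi,60)
pts=np.vstack([hub+n*off+r*(np.outer(np.cos(t),up)+np.outer(np.sin(t),lat)) for r,off in((.104,.026),(.125,.026),(.125,-.002))]+[hub+n*.031+up*z+np.outer(np.linspace(-.18,.18,40),lat) for z in(-.011,.011)])
for p in (proj("top",pts)-[159.7,184.7])*3: cv2.circle(im,tuple(int(v) for v in p),1,(0,255,0),-1)
for p in proj("scene",pts): cv2.circle(sc,tuple(int(v) for v in p),1,(0,255,0),-1)
cv2.imwrite("pics/chk.png",im);cv2.imwrite("pics/chks.png",cv2.resize(sc[170:370,180:460],None,fx=2.5,fy=2.5))
E
```

```text
[[ 0.6722  0.3108  0.012 ]
 [ 0.691  -0.1158  0.012 ]
 [ 0.4927 -0.123   0.012 ]
 [ 0.477   0.3039  0.012 ]] [0.58323089 0.09396534 0.012     ]
0.19532684116686228
0.4269378351712456
0.19843342474428652
0.42721598814322903
yaw 2.3229946410793763
[[ 0.6543  0.2925  0.016 ]
 [ 0.6696 -0.0971  0.016 ]
 [ 0.5116 -0.1031  0.016 ]
 [ 0.4949  0.2862  0.016 ]] [0.58260813 0.09464227 0.016     ]
yaw 2.359888729720686
hub [0.58323089 0.09396534 0.13      ]
stem (array([225.90858844]), array([0.15349153]))
spokes (array([332.97967819,  42.99808184, 188.70450902]), array([0.09688254, 0.09883136, 0.10312872]))
```

View pics/chk.png

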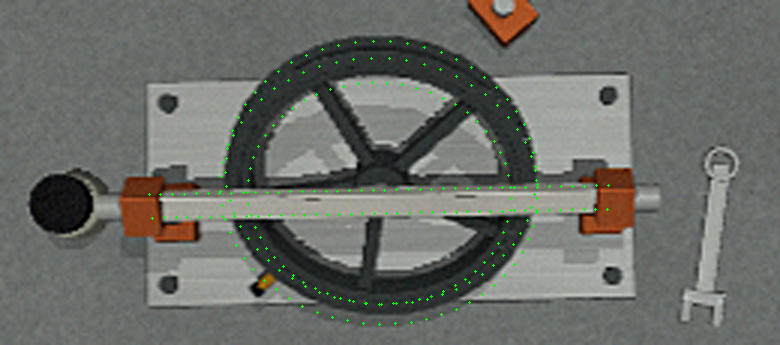

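View pics/chks.png

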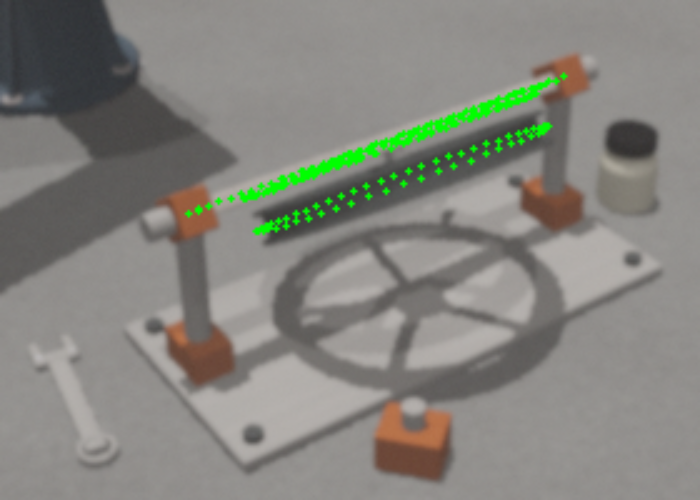

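```bash
cat >> h.py <<'E'
def rim_overlay(): pass
def tgt_rot(k=0):
    o,S,hub,up,n,lat=frame()
    y=-n
    z=[lat,-lat,up,-up][k]
    x=np.cross(y,z);return R.from_matrix(np.c_[x,y,z])
def wpt(phi,r,off):
    o,S,hub,up,n,lat=frame();p=np.radians(phi);return hub+r*(np.cos(p)*up-np.sin(p)*lat)+off*n
def delta(p1,r1,p0=None,r0=None):
    s=sense()
    p0=s['tcp_pos'] if p0 is None else p0; r0=R.from_quat(s['tool_rot']) if r0 is None else r0
    return np.r_[r0.inv().apply(p1-p0),(r0.inv()*r1).as_rotvec()].round(4).tolist()
E
python3 - <<'E'
from h import *
s=sense();r0=R.from_quat(s['tool_rot']);print(r0.as_matrix().round(3))
# base-rotated start: tool z in radial frame
rb=R.from_euler('z',0.15-s['q'][0])*r0
for k in range(4):
    t=tgt_rot(k); print(k,np.degrees((rb.inv()*t).as_rotvec()).round(0), delta(np.array([.45,-.3,.35]),t), delta(wpt(0,.07,.12),t), wpt(0,.07,.12))
o,S,hub,up,n,lat=frame();print(up,n,lat)
E
```

```text
[[-0.974 -0.     0.226]
 [-0.226  0.002 -0.974]
 [-0.    -1.    -0.002]]
0 [ 23. -71. -31.] [-0.3705, -0.119, -0.2307, 0.9055, -2.8212, -0.0876] [-0.5765, -0.0365, -0.5867, 0.9055, -2.8212, -0.0876] [0.57031168 0.09343709 0.2683    ]
1 [ 33. 103.  25.] [-0.3705, -0.119, -0.2307, 0.0599, 0.1802, 0.6193] [-0.5765, -0.0365, -0.5867, 0.0599, 0.1802, 0.6193] [0.57031168 0.09343709 0.2683    ]
2 [35. 16. -5.] [-0.3705, -0.119, -0.2307, 0.519, -1.3367, 0.4274] [-0.5765, -0.0365, -0.5867, 0.519, -1.3367, 0.4274] [0.57031168 0.09343709 0.2683    ]
3 [  -7. -156.  -50.] [-0.3705, -0.119, -0.2307, -0.4491, 1.6938, 0.5453] [-0.5765, -0.0365, -0.5867, -0.4491, 1.6938, 0.5453] [0.57031168 0.09343709 0.2683    ]
[0.81232123 0.0332147  0.582     ] [-0.58151409 -0.02377732  0.813     ] [-0.04085449  0.99916511  0.        ]
```

Call:
play_rows --gripper 0 --pt "-0.03 -0.01 -0.02 0.043 -0.111 0.036" --pt "-0.062 -0.02 -0.038 0.087 -0.223 0.071" --pt "-0.093 -0.03 -0.058 0.13 -0.334 0.107" --pt "-0.123 -0.04 -0.077 0.173 -0.446 0.142" --pt "-0.154 -0.05 -0.096 0.216 -0.557 0.178" --pt "-0.185 -0.06 -0.115 0.26 -0.668 0.214" --pt "-0.216 -0.069 -0.135 0.303 -0.78 0.249" --pt "-0.247 -0.079 -0.154 0.346 -0.891 0.285" --pt "-0.278 -0.089 -0.173 0.389 -1.003 0.32" --pt "-0.309 -0.099 -0.192 0.433 -1.114 0.356" --pt "-0.34 -0.109 -0.212 0.476 -1.225 0.392" --pt "-0.37 -0.119 -0.231 0.519 -1.337 0.427"

```text
t: 1.3
tcp_pos: [0.45, -0.2985, 0.3504]
tool_rot: [-0.331, 0.314, -0.615, 0.643]
force: [-0.4, -0.1, 0.4]
finger_gap: 0.003
```

Run:
```python
from h import *
s=sense();print(s['q'].round(3),s['tcp_pos'],s['finger_gap'])
t=tgt_rot(2);print(delta(wpt(306,.07,.13),t),wpt(306,.07,.13))
```

```text
[-1.107  0.148  1.844  0.69   0.988 -1.497] [ 0.45000194 -0.29848211  0.35040661] 0.0030599951730117107
[-0.4431, 0.1362, 0.0365, -0.001, 0.0057, -0.0003] [0.53874335 0.14882481 0.25963637]
```

Call:
play_rows --pt "-0.037 0.011 0.003 0 0 0" --pt "-0.074 0.023 0.006 0 0 0" --pt "-0.111 0.034 0.009 0 0 0" --pt "-0.148 0.045 0.012 0 0.002 0" --pt "-0.185 0.057 0.015 0 0.003 0" --pt "-0.222 0.068 0.018 0 0.003 0" --pt "-0.259 0.079 0.021 -0.001 0.004 0" --pt "-0.296 0.091 0.024 -0.001 0.004 0" --pt "-0.333 0.102 0.027 -0.001 0.005 0" --pt "-0.37 0.114 0.03 -0.001 0.006 0" --pt "-0.407 0.125 0.033 -0.001 0.006 0" --pt "-0.443 0.136 0.036 -0.001 0.006 0"

```text
t: 2.5
tcp_pos: [0.5349, 0.1264, 0.2625]
tool_rot: [-0.331, 0.32, -0.616, 0.639]
force: [0.7, -1.4, -0.2]
finger_gap: -0.002
```

Run:
```python
from h import *
s=sense();print(s['q'].round(3),s['tcp_pos'],s['force'])
t=tgt_rot(2);print(delta(wpt(306,.07,.13),t),delta(wpt(306,.07,-.008),t))
for n in("scene","top"):
    im=snapshot(n)[:,:,::-1]
    c=im[185:300,160:420] if n=="top" else im[100:350,150:470]
    cv2.imwrite(f"pics/{n}1.png",cv2.resize(c,None,fx=780/c.shape[1],fy=780/c.shape[1],interpolation=cv2.INTER_CUBIC)[:600])
```

```text
[ 0.025  0.243  2.03   0.025  0.255 -0.033] [0.53494899 0.12639983 0.26250569] [ 0.70990887 -1.39328742 -0.20714179]
[-0.0223, 0.005, 0.0021, 0.0069, -0.004, 0.0027] [-0.0227, 0.143, 0.0031, 0.0069, -0.004, 0.0027]
```

View pics/top1.png

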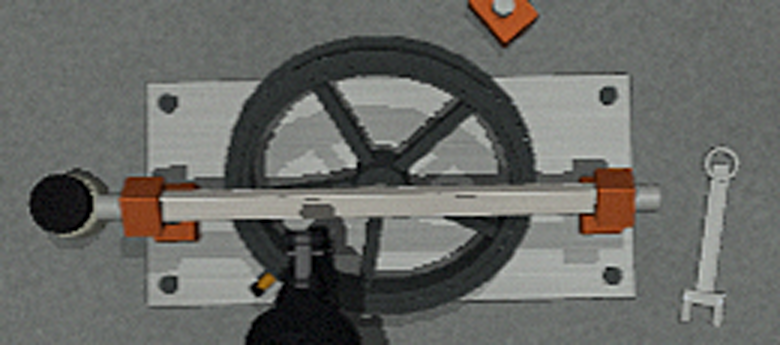

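View pics/scene1.png

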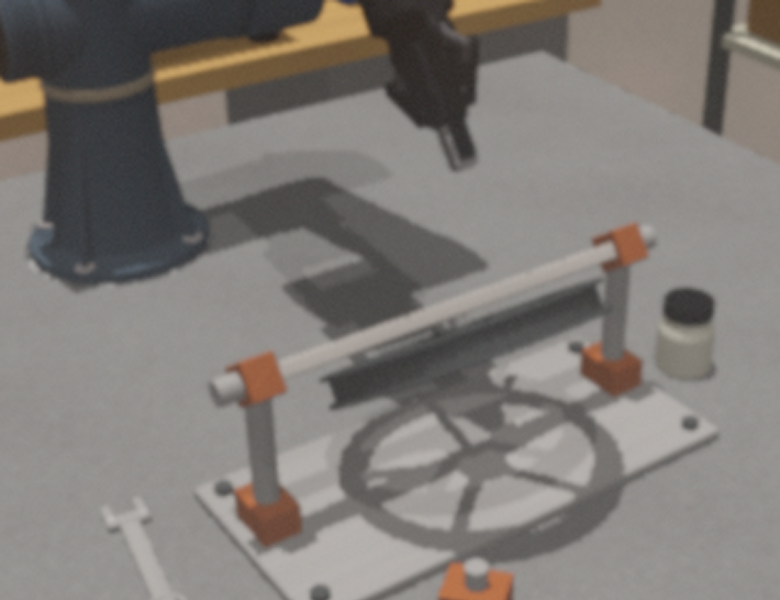

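The top view shows the hand in front of the lower rim, with the tip at about (315,240). The upper half of the wheel, with spoke ends at (319,88) and (463,101), stays visible. Nothing has moved.

Call:
play_rows --pt "-0.01 0.02 0.001 0.003 -0.002 0.001" --pt "-0.023 0.04 0.002 0.007 -0.004 0.003" --pt "-0.023 0.06 0.003 0.007 -0.004 0.003" --pt "-0.023 0.08 0.003 0.007 -0.004 0.003" --pt "-0.023 0.085 0.003 0.007 -0.004 0.003" --pt "-0.023 0.085 0.003 0.007 -0.004 0.003"

```text
t: 3.2
tcp_pos: [0.5858, 0.1483, 0.1947]
tool_rot: [-0.33, 0.317, -0.617, 0.641]
force: [-0.5, -0.3, -0.6]
finger_gap: -0.001
```

Run:
```python
from h import *
s=sense();print(s['q'].round(3),s['tcp_pos'],s['force'])
t=tgt_rot(2);print(delta(wpt(306,.07,.05),t),delta(wpt(306,.07,-.008),t))
```

```text
[ 0.074  0.44   1.982 -0.206  0.101  0.233] [0.58578911 0.1483391  0.19474455] [-0.51222889 -0.29989039 -0.56868383]
[-0.0024, -0.0001, -0.0004, 0.0009, -0.0015, 0.0016] [-0.0025, 0.0579, -0.0004, 0.0009, -0.0015, 0.0016]
```

```bash
cat >> h.py <<'E'
def trot(d=22):
    o,S,hub,up,n,lat=frame();return R.from_rotvec(np.radians(d)*lat)*tgt_rot(2)
E
python3 - <<'E'
from h import *
t=trot();print(t.as_matrix()[:,1]);print(delta(wpt(306,.06,.05),t))
E
```

```text
[ 0.23490565  0.00960497 -0.97197072]
[0.0057, -0.0001, -0.0063, -0.3831, -0.0018, 0.0013]
```

Call:
play_rows --pt "0.001 0 -0.001 -0.08 0 0" --pt "0.002 0 -0.003 -0.16 -0.001 0" --pt "0.004 0 -0.004 -0.24 -0.001 0.001" --pt "0.005 0 -0.005 -0.32 -0.001 0.001" --pt "0.006 0 -0.006 -0.383 -0.002 0.001" --pt "0.006 0 -0.006 -0.383 -0.002 0.001"

```text
t: 3.8
tcp_pos: [0.5835, 0.1428, 0.1941]
tool_rot: [-0.444, 0.426, -0.545, 0.569]
force: [-0.6, -0.3, 0.5]
finger_gap: -0.0
```

Run:
```python
from h import *
s=sense();print(s['q'].round(3),s['tcp_pos'],s['force'])
t=trot();print(delta(wpt(306,.06,.05),t),delta(wpt(306,.06,-.008),t))
im=snapshot("top")[:,:,::-1]
c=im[185:300,160:420]
cv2.imwrite(f"pics/top2.png",cv2.resize(c,None,fx=3,fy=3,interpolation=cv2.INTER_CUBIC)[:600])
```

```text
[ 0.055  0.464  1.717 -0.004  0.716  0.017] [0.58351979 0.14278626 0.19406902] [-0.56049367 -0.29641868  0.50630086]
[0.0002, 0.0022, -0.0033, -0.0067, 0.0005, -0.001] [0.0003, 0.0561, 0.018, -0.0067, 0.0005, -0.001]
```

View pics/top2.png

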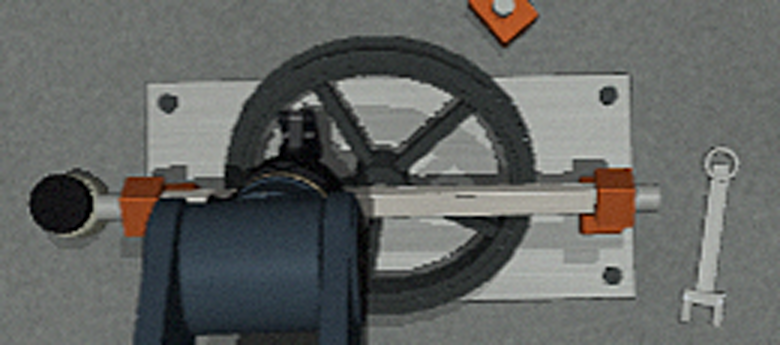

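The fingertip, at about (300,125) in the top view, is over the gap on the left of the 334° spoke. I'll insert it now, slowly.

Call:
play_rows --pt "0 0.008 0.003 0 0 0" --pt "0 0.017 0.005 0 0 0" --pt "0 0.026 0.008 0 0 0" --pt "0 0.036 0.011 0 0 0" --pt "0 0.046 0.015 0 0 0" --pt "0 0.056 0.018 0 0 0" --pt "0 0.056 0.018 0 0 0"

```text
t: 4.55
tcp_pos: [0.6122, 0.1443, 0.14]
tool_rot: [-0.446, 0.428, -0.544, 0.567]
force: [0.4, 0.6, 0.0]
finger_gap: 0.001
```

Run:
```python
from h import *
s=sense();print(s['q'].round(3),s['tcp_pos'],s['force'])
t=trot()
for p in range(306,390,6):print(p,delta(wpt(p,.06,-.008),t)[:3])
im=snapshot("top")[:,:,::-1]
c=im[185:300,160:420]
cv2.imwrite(f"pics/top3.png",cv2.resize(c,None,fx=3,fy=3,interpolation=cv2.INTER_CUBIC)[:600])
```

```text
[ 0.056  0.578  1.686 -0.005  0.64   0.018] [0.61218966 0.14432463 0.14000684] [0.43395903 0.57873501 0.03745011]
306 [0.0006, -0.0034, 0.0032]
312 [0.0046, -0.0052, 0.0077]
318 [0.009, -0.0068, 0.0118]
324 [0.0139, -0.0083, 0.0155]
330 [0.0191, -0.0096, 0.0187]
336 [0.0247, -0.0107, 0.0213]
342 [0.0306, -0.0115, 0.0234]
348 [0.0367, -0.0121, 0.0249]
354 [0.0429, -0.0125, 0.0258]
360 [0.0492, -0.0126, 0.0261]
366 [0.0554, -0.0125, 0.0258]
372 [0.0616, -0.0122, 0.0249]
378 [0.0677, -0.0115, 0.0234]
384 [0.0736, -0.0107, 0.0213]
```

View pics/top3.png

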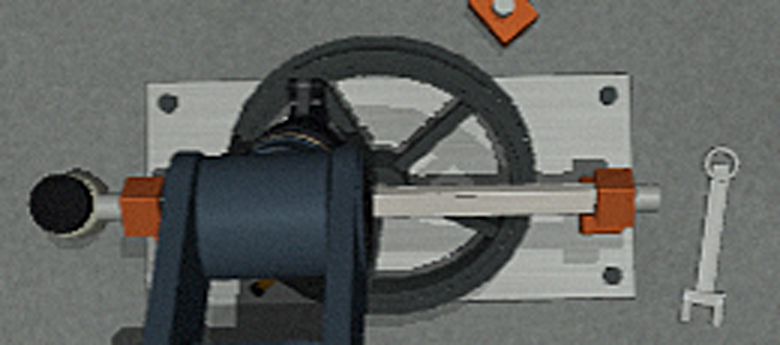

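Call:
play_rows --pt "0.005 -0.005 0.008 0 0 0" --pt "0.009 -0.007 0.012 0 0 0" --pt "0.014 -0.008 0.015 0 0 0" --pt "0.019 -0.01 0.018 0 0 0" --pt "0.025 -0.011 0.021 0 0 0" --pt "0.031 -0.012 0.023 0 0 0" --pt "0.037 -0.012 0.025 0 0 0" --pt "0.043 -0.012 0.026 0 0 0" --pt "0.049 -0.013 0.026 0 0 0" --pt "0.055 -0.012 0.026 0 0 0" --pt "0.062 -0.012 0.025 0 0 0" --pt "0.067 -0.012 0.023 0 0 0"

```text
t: 5.8
tcp_pos: [0.635, 0.0775, 0.1591]
tool_rot: [-0.445, 0.427, -0.545, 0.568]
force: [1.6, 1.7, 0.1]
finger_gap: 0.0
```

Run:
```python
from h import *
s=sense();print(s['q'].round(3),s['tcp_pos'],s['force'])
t=trot()
for a in((378,.06,-.008),(376,.06,.05)):print(a,delta(wpt(*a),t))
im=snapshot("top")[:,:,::-1]
c=im[185:300,160:420]
cv2.imwrite(f"pics/top4.png",cv2.resize(c,None,fx=3,fy=3,interpolation=cv2.INTER_CUBIC)[:600])
```

```text
[-0.065  0.559  1.651  0.039  0.692 -0.134] [0.63497293 0.07750148 0.1590816 ] [1.5610193  1.69271502 0.10480444]
(378, 0.06, -0.008) [-0.0, 0.0023, -0.0005, -0.0034, 0.0009, 0.0]
(376, 0.06, 0.05) [-0.002, -0.0518, -0.0215, -0.0034, 0.0009, 0.0]
```

View pics/top4.png

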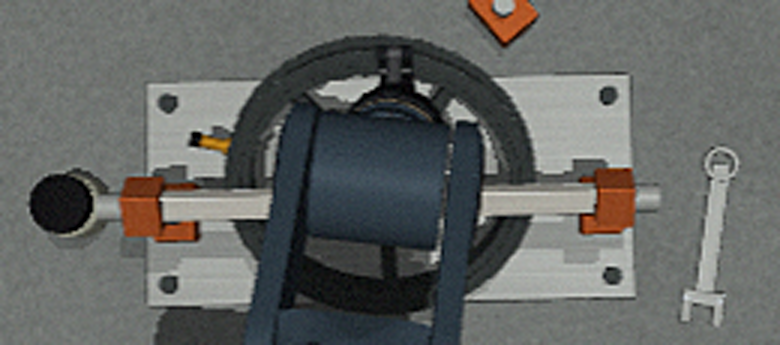

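The stem has come round to the upper left, with its cap at about (194,138). I'll withdraw and measure it.

Call:
play_rows --pt "-0.003 0 0 0 0 0" --pt "-0.004 -0.012 -0.005 0 0 0" --pt "-0.004 -0.025 -0.01 0 0 0" --pt "-0.004 -0.038 -0.016 0 0 0" --pt "-0.004 -0.052 -0.021 0 0 0" --pt "-0.004 -0.056 -0.022 0 0 0"

```text
t: 6.45
tcp_pos: [0.5992, 0.081, 0.2106]
tool_rot: [-0.445, 0.427, -0.545, 0.568]
force: [0.7, -0.6, 0.4]
finger_gap: -0.003
```

Run:
```python
from h import *
f=lambda a:np.array(a)/3+[159.7,184.7]
th=wheelang(f([(194,138)]));print(th,"spokes",[(th[0]+a)%360 for a in(36,108,180,252,324)])
s=sense();print(s['q'].round(3),s['tcp_pos'],s['force'])
t=trot()
for a in((306,.06,.055),(300,.06,.055),(300,.06,-.008)):print(a,delta(wpt(*a),t))
```

```text
(array([286.66616436]), array([0.15213794])) spokes [array([322.66616436]), array([34.66616436]), array([106.66616436]), array([178.66616436]), array([250.66616436])]
[-0.063  0.444  1.693  0.036  0.764 -0.128] [0.59922657 0.08097915 0.21061279] [ 0.67061311 -0.57705051  0.41263591]
(306, 0.06, 0.055) [-0.0622, 0.0104, -0.0218, -0.0049, 0.0014, -0.0001]
(300, 0.06, 0.055) [-0.0656, 0.0124, -0.0267, -0.0049, 0.0014, -0.0001]
(300, 0.06, -0.008) [-0.0656, 0.0709, -0.0034, -0.0049, 0.0014, -0.0001]
```

Call:
play_rows --pt "-0.015 0 -0.005 0 0 0" --pt "-0.03 0.002 -0.012 0 0 0" --pt "-0.045 0.005 -0.02 -0.002 0.001 0" --pt "-0.06 0.01 -0.025 -0.004 0.001 0" --pt "-0.068 0.013 -0.03 -0.005 0.001 0" --pt "-0.068 0.013 -0.03 -0.005 0.001 0" --pt "-0.068 0.013 -0.03 -0.005 0.001 0"

```text
t: 7.15
tcp_pos: [0.571, 0.1475, 0.1887]
tool_rot: [-0.447, 0.429, -0.544, 0.567]
force: [-0.5, 0.2, 0.1]
finger_gap: -0.001
```

Run:
```python
from h import *
s=sense();print(s['q'].round(3),s['tcp_pos'],s['force'])
t=trot()
for a in((296,.06,.055),(296,.06,-.006)):print(a,delta(wpt(*a),t))
```

```text
[ 0.066  0.462  1.741 -0.009  0.704  0.031] [0.57100564 0.14754767 0.18865566] [-0.51216482  0.23857296  0.11026252]
(296, 0.06, 0.055) [0.0001, -0.0015, -0.0003, 0.0024, 0.0006, -0.0002]
(296, 0.06, -0.006) [0.0001, 0.055, 0.0227, 0.0024, 0.0006, -0.0002]
```

Call:
play_rows --pt "0 0.009 0.003 0 0 0" --pt "0 0.018 0.007 0 0 0" --pt "0 0.027 0.011 0 0 0" --pt "0 0.037 0.015 0 0 0" --pt "0 0.046 0.019 0 0 0" --pt "0 0.053 0.022 0 0 0" --pt "0 0.053 0.022 0 0 0"

```text
t: 7.85
tcp_pos: [0.6046, 0.149, 0.1407]
tool_rot: [-0.447, 0.43, -0.543, 0.566]
force: [-0.3, 0.0, 0.3]
finger_gap: 0.001
```

Run:
```python
from h import *
s=sense();print(s['q'].round(3),s['tcp_pos'],s['force'])
t=trot()
for p in range(296,384,6):print(p,delta(wpt(p,.06,-.007),t)[:3])
```

```text
[ 0.065  0.572  1.698 -0.009  0.639  0.031] [0.60463949 0.14896982 0.14067561] [-0.2883883   0.00486785  0.26238011]
296 [0.0002, 0.0015, 0.0015]
302 [0.0032, -0.0006, 0.0066]
308 [0.0068, -0.0026, 0.0114]
314 [0.0109, -0.0044, 0.0158]
320 [0.0155, -0.006, 0.0197]
326 [0.0205, -0.0074, 0.0232]
332 [0.0259, -0.0087, 0.0262]
338 [0.0316, -0.0097, 0.0287]
344 [0.0375, -0.0104, 0.0306]
350 [0.0437, -0.011, 0.0319]
356 [0.0499, -0.0113, 0.0326]
362 [0.0562, -0.0113, 0.0327]
368 [0.0624, -0.0111, 0.0322]
374 [0.0686, -0.0107, 0.0311]
380 [0.0746, -0.01, 0.0294]
```

Call:
play_rows --pt "0.007 -0.003 0.011 0 0 0" --pt "0.011 -0.004 0.016 0 0 0" --pt "0.016 -0.006 0.02 0 0 0" --pt "0.021 -0.007 0.023 0 0 0" --pt "0.026 -0.009 0.026 0 0 0" --pt "0.032 -0.01 0.029 0 0 0" --pt "0.038 -0.01 0.031 0 0 0" --pt "0.044 -0.011 0.032 0 0 0" --pt "0.05 -0.011 0.033 0 0 0" --pt "0.056 -0.011 0.033 0 0 0" --pt "0.062 -0.011 0.032 0 0 0" --pt "0.069 -0.011 0.031 0 0 0"

```text
t: 9.05
tcp_pos: [0.635, 0.0809, 0.1599]
tool_rot: [-0.447, 0.429, -0.544, 0.567]
force: [-0.2, 2.1, -0.2]
finger_gap: -0.001
```

Run:
```python
from h import *
s=sense();print(s['q'].round(3),s['tcp_pos'],s['force'])
t=trot()
for p in range(372,384,2):print(p,delta(wpt(p,.06,-.007),t)[:3])
im=snapshot("top")[:,:,::-1]
c=im[165:300,160:420]
cv2.imwrite(f"pics/top5.png",cv2.resize(c,None,fx=3,fy=3,interpolation=cv2.INTER_CUBIC)[:600])
```

```text
[-0.059  0.56   1.644  0.036  0.703 -0.125] [0.63502868 0.08087054 0.15990004] [-0.19385893  2.11724264 -0.17966707]
372 [-0.0027, 0.0015, 0.0002]
374 [-0.0007, 0.0017, -0.0002]
376 [0.0013, 0.0019, -0.0007]
378 [0.0033, 0.0021, -0.0013]
380 [0.0053, 0.0024, -0.0019]
382 [0.0073, 0.0027, -0.0026]
```

View pics/top5.png

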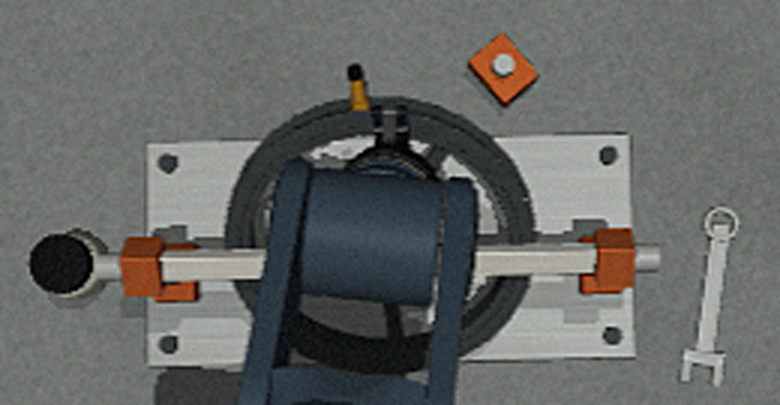

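Run:
```python
from h import *
f=lambda a:np.array(a)/3+[159.7,164.7]
print(wheelang(f([(355,68),(360,105)])))
im=cv2.imread("pics/top5.png");g=im.max(axis=2);m=(g[50:95,335:385]<60).astype(np.uint8)
n,l,st,c=cv2.connectedComponentsWithStats(m);print(st,c+[335,50])
o,S,hub,up,n,lat=frame();print((proj("top",[wpt(0,.155,0),wpt(0,.13,0),wpt(350,.155,0)])-[159.7,164.7])*3)
```

```text
(array([355.54093615, 355.30934353]), array([0.15441267, 0.12325122]))
[[   0    0   50   45 2010]
 [  12   14   17   17  225]
 [  29   31    3    7   15]] [[359.9920398   71.86716418]
 [354.76        72.37777778]
 [364.66666667  84.13333333]]
[[370.89852304  66.47646304]
 [372.70716817  96.35845094]
 [335.27838017  70.00417185]]
```

The stem is at about 355.4°, with its cap at (355,70). It needs about 4.5° more, so I'll nudge it.

Call:
play_rows --pt "0.002 0 0 0 0 0" --pt "0.003 0 -0.001 0 0 0" --pt "0.005 0 -0.001 0 0 0" --pt "0.005 0 -0.001 0 0 0"

```text
t: 9.5
tcp_pos: [0.6342, 0.0761, 0.1597]
tool_rot: [-0.447, 0.429, -0.544, 0.566]
force: [0.4, 0.1, -0.3]
finger_gap: 0.001
```

```bash
cat > look.py <<'E'
from h import *
import sys
s=sense();print(s['q'].round(3),s['tcp_pos'],s['force'])
im=snapshot("top")[:,:,::-1]
c=im[165:300,160:420]
im=cv2.resize(c,None,fx=3,fy=3,interpolation=cv2.INTER_CUBIC)[:600];cv2.imwrite(sys.argv[1],im)
f=lambda a:np.array(a)/3+[159.7,164.7]
x0,x1=345,410
g=im.max(axis=2);m=(g[50:92,x0:x1]<60).astype(np.uint8)
n,l,st,cc=cv2.connectedComponentsWithStats(m);p=cc[1:]+[x0,50];print(st[1:,4],p,wheelang(f(p)))
hs=cv2.cvtColor(im,cv2.COLOR_BGR2HSV);m=((hs[...,0]>15)&(hs[...,0]<32)&(hs[...,1]>140)).astype(np.uint8)
n,l,st,cc=cv2.connectedComponentsWithStats(m);k=1+np.argmax(st[1:,4]);print("brass",st[k],cc[k],wheelang(f([cc[k]])))
E
python3 look.py pics/top6.png
```

```text
[-0.067  0.559  1.648  0.039  0.702 -0.135] [0.63424614 0.07609667 0.15973334] [ 0.37374741  0.12001237 -0.25170345]
[223] [[369.86098655  71.71300448]] (array([359.61251088]), array([0.15064057]))
brass [363  79  19  31 427] [371.33021077  95.80327869] (array([359.5520567]), array([0.13045578]))
```

View pics/top6.png

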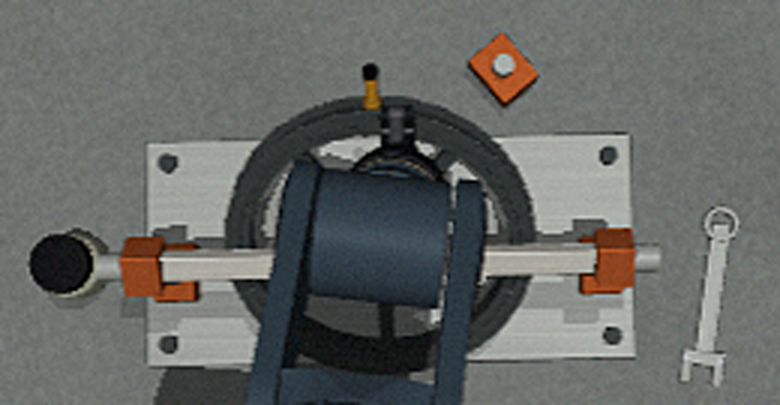

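The stem now reads 359.6°, with its cap at (370,72). I'll back off the spoke and withdraw well clear.

Call:
play_rows --pt "-0.004 0 0 0 0 0" --pt "-0.006 -0.012 -0.005 0 0 0" --pt "-0.006 -0.025 -0.01 0 0 0" --pt "-0.006 -0.038 -0.016 0 0 0" --pt "-0.006 -0.055 -0.022 0 0 0" --pt "-0.006 -0.08 -0.03 0 0 0" --pt "-0.006 -0.11 -0.04 0 0 0" --pt "-0.006 -0.14 -0.05 0 0 0" --pt "-0.006 -0.16 -0.08 0 0 0" --pt "-0.006 -0.17 -0.12 0 0 0" --pt "-0.006 -0.17 -0.12 0 0 0" --pt "-0.006 -0.17 -0.12 0 0 0"

```text
t: 10.75
tcp_pos: [0.4766, 0.0758, 0.2984]
tool_rot: [-0.446, 0.428, -0.544, 0.567]
force: [0.4, -0.1, -0.7]
finger_gap: 0.001
```

```bash
python3 look.py pics/top7.png
```

```text
[-0.094  0.155  1.849  0.04   0.902 -0.156] [0.47663843 0.07582848 0.29842257] [ 0.35174284 -0.07245905 -0.66851139]
[226] [[369.88938053  71.72566372]] (array([359.62038313]), array([0.15062948]))
brass [362  78  20  32 441] [371.46938776  96.01133787] (array([359.59367879]), array([0.13027697]))
```

View pics/top7.png

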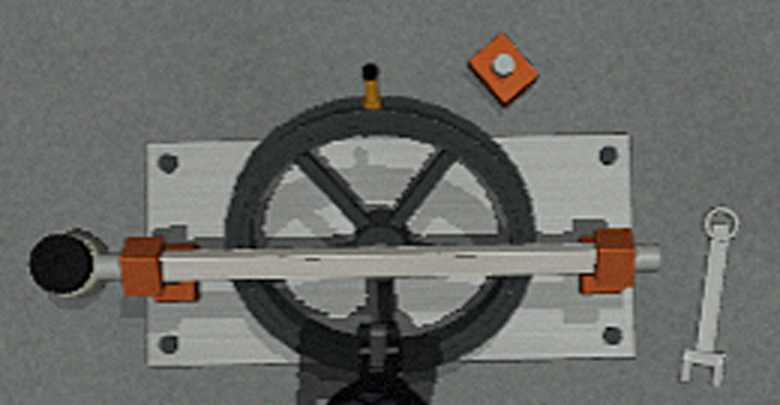

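The hand is clear of the wheel and the stem is at the top, cap at (370,72). The spokes are symmetric about the middle, and the jar, wrench and clamp block haven't moved.

```bash
python3 -c "
from station import *
print(sense()['t'],abs(sense()['qd']).max());print(sign_off())"
```

```text
10.8 0.03222891628787075
the job is handed in; nothing more can be done
None
```

I turned the wheel clockwise about 134° with the shut fingertips, in two sweeps above the bar, each on a different spoke. A small nudge finished it. I then withdrew the hand and handed the job in at 10.8 s.

**Stem position:** with the hand clear, the top camera put the stem at 359.6°. That is about 1 mm from the middle at the tip, against the 18 mm allowed, and it read the same before and after I withdrew.

**Forces:** the wrist readings I took between moves never exceeded about 2.3 N. I did not log the force during the moves, but I saw no sign of touching the rim or the stem.

**Loose items:** the jar, wrench and clamp block look unmoved in the top view.

**Checks that disagreed:**
- **Rim position:** taking the rim as centred 12 mm in front of the wheel's middle plane did not match the images. It seems to be centred on that plane instead.
- **Tool angle:** approaching square to the wheel drove joint 5 close to its lower limit, so I used a tool angle 22° nearer to vertical.

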